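Load two brass plates into the spring magazine

ROBOT

A 6-joint arm with a two-finger parallel gripper is mounted at the origin on the work surface. World frame = base frame: x ahead of the robot, y to its left, z up, the work surface at z = 0. Lengths are in m, angles in rad, forces in N, time in s.
With the tool pointing down it reaches from about 0.325 to 0.775 m from the base axis. Payload 5.5 kg.
Tool frame: the origin (TCP) lies midway between the tips of the shut fingers; the grasp point (between the pads) lies 19 mm behind it; z points along the fingers, y is the direction in which the jaws open and shut (so a half turn about z gives the same grasp; the last joint's range is limited). The gripper opens to 85 mm and grips with 20 to 120 N. Pads are 22 mm wide; open, the fingers measure 114 mm over their backs; the gripper's body (76 mm by 85 mm) begins 54 mm behind the grasp point. The pads swing forward as they close: fully open they stand 13 mm farther back than shut.
Start: joints at [-1.29, 0.091, 1.231, -0, 1.82, -0.057], TCP at [0.199, -0.566, 0.231] pointing down, gripper open.
Joint ranges: [-2.87, 2.87], [-0.86, 2.18], [0.17, 2.46], [-1.51, 4.65], [0.06, 2.69], [-2.65, 2.65]. Speed limits (rad/s): [2.57, 2.57, 3.01, 3.14, 3.14, 3.14].

INTERFACE

Orientations are given as a unit quaternion [w, x, y, z].
In Python, from rig import r gives the robot as it stands. Calls block until the motion is done:
- r.move_to(position, orientation): joint-space move of the TCP to a pose.
- r.line_to(position, rotation=None, vel=0.15, contact_N=None): straight line of the TCP; rotation=None keeps the orientation; vel is the mean speed in m/s. With contact_N (N) it stops when the force on the tool has changed by that much, and returns True; else False.
- r.set_joints(angles): joint-space move.
- r.grip(opening, effort=None): opening from 0.0 (shut) to 1.0 (fully open); effort is the grip in N (None keeps the last); returns when the fingers have stopped.
- r.sleep(seconds).
- r.inverse_kinematics(position, orientation): joint angles nearest the present ones, or None.
- r.get_obs(): the state.
- r.camera(name): name is "scene" or "top"; returns a dict with "img" (480x640x3 uint8, blue, green, red), "range_z" (480x640 float32, m along the optical axis (not along the pixel's ray), 0 where there is no reading), "camera_matrix" (3x3 intrinsics, pixels), "rvec" (rotation vector, rad) and "tvec" (3), from world to camera coordinates, as OpenCV has them. Camera axes: x right, y down, z forward; pixel columns grow to the right and rows downward; lengths in m; the calibration is good to about 2 mm. A picture is of the moment at which its call begins.
A pose or a line that the arm cannot do raises r.Unreachable and nothing moves.
- r.close_job(): hands the job in, once; it reports no verdict.
The state is a dict: "time_s": time; "q": joint angles; "joint_vel": joint speeds; "joint_efforts": joint torques, N m; "position": TCP position; "eef_rot": TCP orientation; "ft_force": force on the tool from outside, world axes, zero at the start; "ft_torque": the same for the moment, N m; "finger_gap": opening from 0.0 (shut) to 1.0 (fully open).
Only numpy, scipy, OpenCV 4.12 (cv2) and the standard library are available. Lean on these libraries where they do the work, as an engineer would, in place of code of your own. Each camera call takes 0.05 s, during which the arm holds its last target. There are 200 camera calls.

TASK

Swing the magazine's dust cover right aside, off its mouth, then load the two long brass plates: first the solid one, then the pierced one on top of it. Lay each plate in the mouth and press it down against the spring follower until it snaps under both end catches and stays there by itself. Leave the cover open, and leave everything else on the bench where it is.

Things in the scene. Friction and masses are not known exactly. Their poses are not given: they have to be found in the camera images.
- feeder: Spring magazine fixed to the bench: open-topped box on a base 180 x 110 mm. Origin on the bench under the mouth's centre; x along the mouth, y across, z up. Well 88 x 56 mm (2 mm play round a plate). Corner guides up to 68 mm high, flared above 60 mm. Side walls (y = +-28 to 34 mm) are only 44 mm high for 54 mm at mid-length: fingers holding a plate across its width go down there.
- catch (a point): Tip of the +x end catch, underside; its twin faces it at the other end. Sprung wedges 36 mm wide (y), flat underside 44 mm above the bench, tips 37.5 mm either side of the centre, upper face a ramp rising outward to 68 mm. A plate pressed down on them pushes them outward; they spring back over it.
- mouth (a point): Mouth centre, 44 mm above the bench, level with the catches' undersides; axes as the magazine's. A plate just laid in has its underside 44 to 56 mm above the bench. It is caught once its upper face is pressed below 44 mm (press to about 39 mm, then let go: it rises till its upper face is at 44 mm). A second plate is pressed down the same way on top of the first.
- follower_plate (a joint): How far the sprung follower in the well is down (m): 0 empty (its top 45 mm above the bench), about 0.011 with one plate caught, 0.021 with two, stop at 0.031. Spring 7 N at 0, 250 N/m more. Pressing a plate past the catches takes 8 to 20 N in all.
- cover_plate (a joint): Angle of the dust cover (rad), a level steel plate 152 x 68 x 4 mm, underside 70 mm above the bench, on an upright pin. 0: lies over the mouth. Grows clockwise seen from above (knob goes towards the magazine's +y); stop at 1.8; off the mouth from 1.3. Starts at 0 to 0.6; takes about 1 N at the knob; stays where left.
- cover_pivot (a point): axis of the cover's pin at the cover's top face, 80 mm from the mouth's centre along the magazine's +x
- cover_knob (a point): middle of the upright round black knob on the cover, 18 mm in diameter, 34 mm tall (74 to 108 mm above the bench), 115 mm from the pin
- plain_c (a point): centre (half-way up) of the solid brass plate, 84 x 52 x 10 mm, about 0.36 kg, lying flat on the bench; x along its length, y across its width, z up. Either end may go to either end of the magazine.
- pierced_c (a point): centre (half-way up) of the pierced brass plate, 84 x 52 x 10 mm, about 0.28 kg, lying flat; axes as the solid plate's. It has two windows, 16 x 28 mm each, centred 24 mm either side of the middle along its length; between them is a solid web 32 mm wide across its width: press it there.
- offcut: short brass offcut, 60 x 52 x 10 mm, lying flat: a bystander; origin under it
- disc: round brass disc, 64 mm across, 10 mm thick, lying flat: a bystander; origin under it
- brush: flat brush 190 mm long, lying: a bystander; origin under it
- wrench: spanner 170 mm long, lying: a bystander; origin under it
- beaker: clear plastic cup, 72 mm across, 75 mm tall: a bystander; origin under it
- spray: spray can, 64 mm across, 190 mm tall, standing: a bystander; origin under it
- jar: jar, 60 mm across, 90 mm tall, standing: a bystander; origin under it
Mind the look-alikes: they are no part of the job. Leave any white look-alike of the part that bears plain_c alone.

How it is judged:
On the way, in this order (a step that is already met when the one before it is completed fails the run):
1. the cover is swung off the mouth (value of joint cover_plate above 1.3 rad), for 0.1 s.
2. the solid plate is down under the catches, the pierced one not yet (z of plain_c in the frame of feeder between 0.022 and 0.042 m and horizontal distance between plain_c and mouth below 0.006 m and angle between the z axis of plain_c and the z axis of feeder, either way round below 0.08 rad and distance between pierced_c and mouth above 0.06 m), for 0.2 s.
3. the pierced plate is down under the catches on top of the solid one (z of plain_c in the frame of feeder between 0.018 and 0.032 m and horizontal distance between each of plain_c, pierced_c and mouth below 0.006 m and angle between the z axis of each of plain_c, pierced_c and the z axis of feeder, either way round below 0.08 rad and z of pierced_c in the frame of feeder between 0.028 and 0.042 m), for 0.2 s.
At the end, for the whole second after the job is handed in: Solid plate below (centre 25 to 32 mm above the bench), pierced plate on it (35 to 42 mm), both held under the catches, level within 0.08 rad, within 6 mm of the mouth's centre line, at rest; follower over 17 mm down; cover open over 1.2 rad (z of plain_c in the frame of feeder between 0.025 and 0.032 m and horizontal distance between each of plain_c, pierced_c and mouth below 0.006 m and angle between the z axis of each of plain_c, pierced_c and the z axis of feeder, either way round below 0.08 rad and z of pierced_c in the frame of feeder between 0.035 and 0.042 m and value of joint follower_plate above 0.017 m and value of joint cover_plate above 1.2 rad and linear speed of each of plain, pierced below 0.02 m/s); the robot touches nothing.
It fails at once if a bystander (offcut, disc, brush, wrench, beaker, spray, jar) is shifted by more than 25 mm (distance of any of offcut, disc, brush, wrench, beaker, spray, jar from where it was at the start of the episode above 0.025 m).
It fails at once if the solid plate is dropped into the magazine from more than 40 mm up (horizontal distance between plain_c and mouth below 0.03 m and z of plain_c in the frame of feeder between 0.045 and 0.08 m and linear speed of plain above 0.9 m/s).
It fails at once if the pierced plate is dropped into the magazine from more than 40 mm up (horizontal distance between pierced_c and mouth below 0.03 m and z of pierced_c in the frame of feeder between 0.045 and 0.08 m and linear speed of pierced above 0.9 m/s).
It also fails if it takes over 72 s, if anything falls off the work surface, if the arm or the gripper's body presses on something with over 40 N, if the wrist force passes 120 N, or if a joint passes its speed limit or range.

## Working session

There is one attempt and no reset: what is moved stays moved. The work goes in short steps, each a Python script; the robot and the scene stay as the last script left them, time stands still between calls to the robot, and variables do not carry over. Pictures are saved under pics/ and viewed, about 8 in all and at most 12, crops included, and the job is handed in when it is done.

```bash
mkdir -p pics; ls
cat > h.py <<'E'
import numpy as np, cv2
from rig import r
def cam(n):
    c=r.camera(n); R=cv2.Rodrigues(np.array(c["rvec"],float))[0]
    c["R"]=R; c["t"]=np.array(c["tvec"],float).ravel(); c["K"]=np.array(c["camera_matrix"],float); return c
def ray(c,uv,z):
    d=c["R"].T@np.linalg.inv(c["K"])@np.array([uv[0],uv[1],1.]); o=-c["R"].T@c["t"]
    return o+d*(z-o[2])/d[2]
def cloud(c):
    v,u=np.mgrid[:480,:640]; Z=c["range_z"]
    p=np.stack([(u-c["K"][0,2])/c["K"][0,0]*Z,(v-c["K"][1,2])/c["K"][1,1]*Z,Z],-1)
    w=(p-c["t"])@c["R"]; w[Z<=0]=np.nan; return w
def down(yaw):  # tool z down, tool y (jaw) at world angle yaw
    from scipy.spatial.transform import Rotation as Ro
    y=np.array([np.cos(yaw),np.sin(yaw),0]); z=np.array([0,0,-1.]); x=np.cross(y,z)
    q=Ro.from_matrix(np.stack([x,y,z],1)).as_quat(); return [q[3],q[0],q[1],q[2]]
E
python3 - <<'E'
from h import *
for n in("top","scene"):
    c=cam(n); cv2.imwrite(f"pics/{n}0.png",c["img"]); print(n,-c["R"].T@c["t"],c["K"][0,0],c["R"][2])
    np.savez(f"{n}0.npz",**{k:c[k] for k in("img","range_z","R","t","K")})
o=r.get_obs(); print(o["time_s"],o["position"],o["eef_rot"],o["ft_force"])
E
```

```text
pics
top [ 0.35448295 -0.05407391  1.08196269] 452.90651212963843 [ 0.18350705  0.00280821 -0.98301438]
scene [ 1.01971816 -0.40962395  1.13413257] 554.7710455095906 [-0.39510018  0.30505667 -0.8665081 ]
0.1 [ 0.19876686 -0.56585587  0.23024754] [-8.81174187e-04  9.85771650e-01  1.68087673e-01 -1.05670553e-04] [0.35088593 0.05631995 0.43804365]
```

View pics/top0.png

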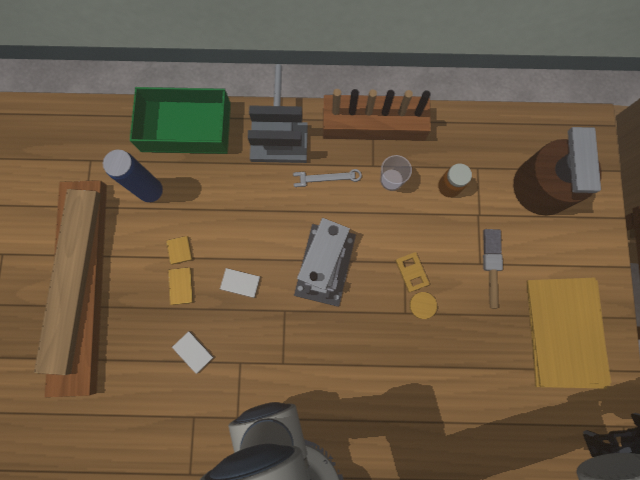

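View pics/scene0.png

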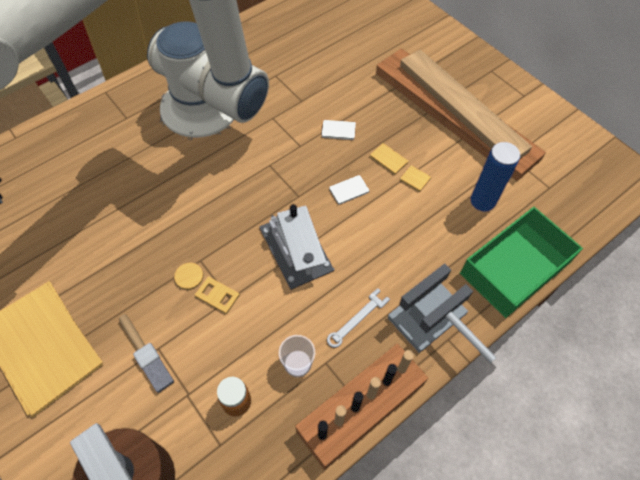

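Top view: candidates for the solid plate are the brass (180,286) (longer), offcut (179,250) (shorter), and whites at (240,283) and (193,352). The pierced plate is at (413,272) and the disc at (424,306). The magazine is at (326,262), its knob at (313,276) and its pin at about (333,230). I choose (180,286) and (413,272), and check them by size and in one crop.

Run:
```python
from h import *
for n in("top","scene"):
    c=dict(np.load(f"{n}0.npz")); img=c["img"]; hsv=cv2.cvtColor(img,cv2.COLOR_BGR2HSV)
    pts={"top":[(180,286),(179,250),(404,272),(424,306)],"scene":[(389,158),(415,178),(205,292),(188,276)]}[n]
    print([hsv[v,u].tolist() for u,v in pts], hsv[200,250].tolist(), hsv[330,140].tolist())
    m=cv2.inRange(hsv,(18,150,120),(30,255,255))
    W=cloud(c)
    for k in cv2.findContours(m,cv2.RETR_EXTERNAL,cv2.CHAIN_APPROX_NONE)[0]:
        if not 150<cv2.contourArea(k)<1500: continue
        w=np.array([ray(c,p[0],0.01)[:2] for p in k]); rc=cv2.minAreaRect((w*1000).astype(np.float32))
        mk=np.zeros(m.shape,np.uint8); cv2.drawContours(mk,[k],-1,1,-1); 
        bp=cv2.boxPoints(rc); e=bp[1]-bp[0]; f=bp[2]-bp[1]; l=e if np.hypot(*e)>np.hypot(*f) else f
        print(n,k.mean(0).ravel().round(),np.round(rc[0],1),np.round(rc[1],1),"long yaw",round(np.degrees(np.arctan2(l[1],l[0]))%180,1),"z",np.nanmedian(W[mk>0][:,2]).round(4))
    # feeder depth levels
    lo=ray(c,(326,262) if n=="top" else (297,246),0.05); 
    s=np.hypot(W[...,0]-lo[0],W[...,1]-lo[1])<0.13
    z=W[s][:,2]; h,e=np.histogram(z,bins=np.arange(0.0,0.12,0.004)); print(lo.round(3),dict(zip((e[:-1]*1000).round().astype(int).tolist(),h.tolist())))
    for a,b in((0.066,0.08),(0.095,0.125),(0.008,0.12)):
        q=s&(W[...,2]>a)&(W[...,2]<b); 
        nl,lab,st,ce=cv2.connectedComponentsWithStats(q.astype(np.uint8))
        for i in range(1,nl):
            if st[i,4]>15:
                P=(W[lab==i][:,:2]*1000).astype(np.float32); print(n,a,st[i,4],cv2.minAreaRect(P),P.mean(0))
c=dict(np.load("top0.npz"))["img"]; d=dict(np.load("scene0.npz"))["img"]
A=cv2.resize(c[200:320,270:390],(400,400),interpolation=cv2.INTER_CUBIC);B=cv2.resize(d[195:295,250:350],(400,400),interpolation=cv2.INTER_CUBIC)
cv2.imwrite("pics/crop1.png",np.hstack([A,B]))
```

```text
[[19, 154, 167], [19, 152, 168], [19, 153, 157], [19, 153, 158]] [15, 127, 133] [16, 123, 120]
top [423. 305.] [ 420.2 -295.8] [60.7 61.4] long yaw 91.2 z 0.0104
top [180. 286.] [453.3 278.8] [81.7 50.4] long yaw 7.7 z 0.01
top [412. 272.] [ 498.8 -271.7] [82.5 52.3] long yaw 21.6 z 0.0095
top [179. 250.] [540.2 289. ] [57.8 49.2] long yaw 13.4 z 0.0098
[ 0.511 -0.065  0.05 ] {0: 2907, 4: 698, 8: 624, 12: 79, 16: 11, 20: 2, 24: 3, 28: 2, 32: 2, 36: 5, 40: 44, 44: 126, 48: 46, 52: 11, 56: 4, 60: 21, 64: 47, 68: 245, 72: 1335, 76: 329, 80: 56, 84: 10, 88: 2, 92: 2, 96: 2, 100: 2, 104: 25, 108: 27, 112: 0}
top 0.066 1900 ((526.01220703125, -63.14173889160156), (77.4234619140625, 155.31410217285156), 69.00340270996094) [527.2587   -59.374798]
top 0.066 32 ((455.07208251953125, -83.5617446899414), (11.250587463378906, 28.44028091430664), 46.06843948364258) [454.63834 -82.63906]
top 0.095 56 ((473.9207458496094, -38.24007797241211), (17.496299743652344, 15.183379173278809), 1.5894757509231567) [473.10336  -38.113503]
top 0.008 3039 ((514.59912109375, -64.51358032226562), (109.4009857177734
[... 841 characters left out ...]
e 0.066 16 ((532.2930908203125, -104.1866683959961), (3.9558050632476807, 20.28413963317871), 79.67225646972656) [ 531.8069  -103.87691]
scene 0.095 64 ((474.01739501953125, -38.97036361694336), (16.093061447143555, 17.438011169433594), 59.911346435546875) [474.84387  -39.460426]
scene 0.008 2576 ((516.31396484375, -65.73475646972656), (109.2313461303711, 182.5985565185547), 77.26276397705078) [523.2235  -67.16443]
scene 0.008 83 ((570.879638671875, -122.45223999023438), (33.47228240966797, 34.04008865356445), 18.91349220275879) [ 570.7373   -121.344185]
scene 0.008 16 ((587.6099243164062, -110.6513442993164), (13.354599952697754, 9.44786548614502), 50.35736083984375) [ 588.64886 -111.36926]
```

View pics/crop1.png

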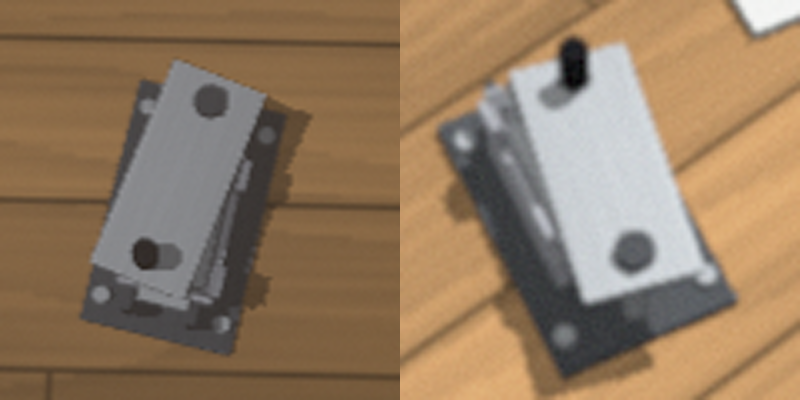

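The crop shows the cover over the mouth, its pin at crop (211,100) and knob at (147,253) in the left half. The sizes confirm the brass picks: solid plate 82x50, offcut 58x49, pierced plate 82x52, disc 61. Next I swing the cover, caging the knob loosely along its arc.

Run:
```python
from h import *
c=dict(np.load("top0.npz")); d=dict(np.load("scene0.npz"))
p1=ray(c,(333.3,230),0.075); p2=ray(d,(250+633/4-100,195+250/4),0.075)
P=(p1+p2)/2; k1=ray(c,(270+147*.3,200+245*.3),0.105); k2=ray(d,(250+573/4-100,195+47/4),0.107)
K=np.array([.474,-.0385]); print(p1,p2,k1,k2)
piv=P[:2]; print("R",np.hypot(*(K-piv)),np.degrees(np.arctan2(*(K-piv)[::-1])))
```

```text
[ 0.58160735 -0.08037289  0.075     ] [ 0.57909736 -0.07727111  0.075     ] [ 0.47726688 -0.03943621  0.105     ] [ 0.47284794 -0.03591153  0.107     ]
R 0.11373955907621856 159.2364824419846
```

```bash
cat >> h.py <<'E'
def best(pos,yaw):
    "yaw or yaw+pi, whichever keeps the last joint nearer zero"
    c=[]
    for y in(yaw,yaw+np.pi):
        q=r.inverse_kinematics(list(pos),down(y))
        if q is not None: c.append((abs(q[5]),y))
    return min(c)[1]
E
python3 - <<'E'
from h import *
piv=np.array([.581,-.079]); f=np.radians(-12.6)
at=lambda a,z:[*(piv+.1145*np.array([np.cos(a),np.sin(a)])),z]
a0=np.radians(159.3); a1=f+np.pi-1.74
y0=best(at((a0+a1)/2,.15),(a0+a1)/2-np.pi/2)+(a0-a1)/2
r.grip(.5); r.move_to(at(a0,.17),down(y0)); print(r.get_obs()["q"])
print(r.line_to(at(a0,.084),vel=.1,contact_N=6), r.get_obs()["position"])
for a in np.linspace(a0,a1,9)[1:]:
    r.line_to(at(a,.084),down(y0+a-a0),vel=.08)
    print(r.get_obs()["ft_force"])
r.line_to(at(a1,.17),vel=.2)
r.set_joints([-1.29,.091,1.231,0,1.82,-.057])
print(r.get_obs()["time_s"])
for n in("top","scene"):
    c=cam(n); np.savez(f"{n}1.npz",**{k:c[k] for k in("img","range_z","R","t","K")})
c=dict(np.load("top1.npz"))["img"]; d=dict(np.load("scene1.npz"))["img"]
A=cv2.resize(c[195:315,270:390],(400,400),interpolation=cv2.INTER_CUBIC);B=cv2.resize(d[190:300,245:355],(400,400),interpolation=cv2.INTER_CUBIC)
cv2.imwrite("pics/crop2.png",np.hstack([A,B]))
E
```

```text
[-1.53880406e-01 -2.50767968e-01  1.66269252e+00 -2.59459910e-04
  1.72944840e+00 -1.36189398e+00]
False [ 0.47437523 -0.03861762  0.08486666]
[-0.56105062  0.433032   -0.04287426]
[ 1.2604372  -0.55121436  0.24150923]
[0.1019091  0.39507442 0.39703085]
[ 0.51556141 -0.54515265 -0.45687682]
[ 0.29079757 -0.33056193  0.55199428]
[-0.28391106  0.14432229  0.3520076 ]
[-0.67708392 -0.18655523 -0.07368067]
[-0.62670662  0.03416898 -0.11169837]
10.3833
```

View pics/crop2.png

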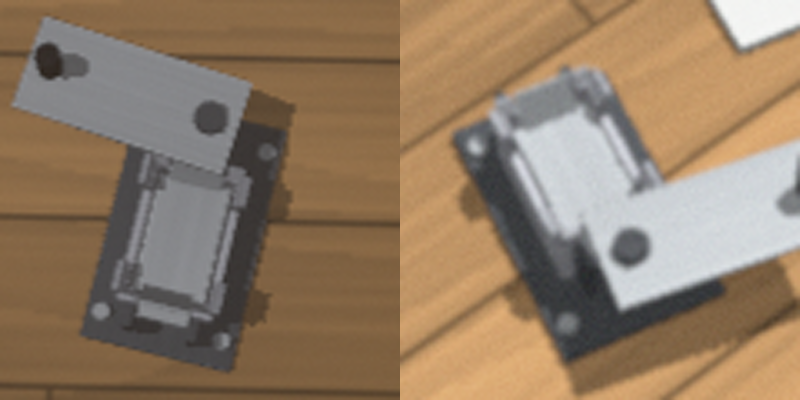

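The cover is well aside, and the well with its follower is clear; the guide tops are near crop (153,170), (238,185), (127,275) and (212,297). Now I measure the mouth.

Run:
```python
from h import *
for n,g in(("top",None),("scene",None)):
    c=dict(np.load(f"{n}1.npz")); W=cloud(c); ok=~np.isnan(W[...,0])
    m0=np.array([.503,-.062]); 
    b=ok&(W[...,2]>.007)&(W[...,2]<.068)&(np.hypot(*(W[...,:2]-m0).transpose(2,0,1))<.13)
    nl,lab,st,ce=cv2.connectedComponentsWithStats(b.astype(np.uint8)); i=1+st[1:,4].argmax()
    rc=cv2.minAreaRect((W[lab==i][:,:2]*1000).astype(np.float32)); print(n,"base",rc)
    f=np.radians(-12.6); ex=np.array([np.cos(f),np.sin(f)]); ey=np.array([-ex[1],ex[0]])
    L=(W[...,:2]-m0)@np.stack([ex,ey],1)*1000
    for a,bb in((.041,.048),(.058,.071)):
        s=ok&(W[...,2]>a)&(W[...,2]<bb)&(abs(L[...,0])<62)&(abs(L[...,1])<48)&~((L[...,0]>30)&(W[...,2]>.069))
        H=np.histogram2d(L[s][:,0],L[s][:,1],bins=[np.arange(-64,65,8),np.arange(-48,49,4)])[0].astype(int)
        print(a,s.sum());print(H)
    # colour: zoom edges by brightness along cross sections
c=dict(np.load("top1.npz"));d=dict(np.load("scene1.npz"))
# rectify the plane z=.045 in magazine frame, 4 px/mm top and scene side by side
out=[]
for k in(c,d):
    for z in(.045,.067):
        u,v=np.meshgrid(np.arange(-70,70,.5),np.arange(55,-55,-.5))
        P=np.stack([m0[0]+(u*ex[0]+v*ey[0])/1e3,m0[1]+(u*ex[1]+v*ey[1])/1e3,np.full_like(u,z)],-1)
        q=(P@k["R"].T+k["t"])@k["K"].T; q=(q[...,:2]/q[...,2:]).astype(np.float32)
        im=cv2.remap(k["img"],q[...,0],q[...,1],cv2.INTER_CUBIC)
        im=cv2.resize(im,None,fx=1.4,fy=1.4)
        h,w=im.shape[:2]
        for x in(-44,44): cv2.line(im,(int((x+70)*2.8),0),(int((x+70)*2.8),h),(0,0,255),1)
        for y in(-28,28): cv2.line(im,(0,int((55-y)*2.8)),(w,int((55-y)*2.8)),(0,255,0),1)
        out.append(im)
cv2.imwrite("pics/rect.png",np.vstack([np.hstack(out[:2]),np.hstack(out[2:])]));print(np.vstack(out[:2]).shape)
```

```text
top base ((512.8530883789062, -63.9251708984375), (109.72048950195312, 179.70654296875), 77.39044952392578)
0.041 873
[[0 0 0 0 0 0 1 1 3 3 1 4 2 2 2 2 3 0 1 0 0 0 0 0]
 [0 0 0 1 0 0 0 3 1 2 4 3 2 1 3 2 0 0 0 0 1 0 0 0]
 [0 0 0 0 0 0 1 2 0 0 0 0 0 0 0 0 1 2 1 0 0 0 0 0]
 [0 0 0 0 0 3 6 4 4 3 6 4 4 4 4 5 6 6 4 0 0 0 0 0]
 [0 0 0 0 1 3 5 6 5 5 4 5 6 5 7 5 5 7 2 1 0 0 0 0]
 [0 0 0 2 6 1 7 5 4 5 5 5 6 5 4 6 8 5 2 4 3 0 0 0]
 [0 0 0 4 5 2 6 5 6 5 6 5 5 5 4 6 4 6 4 5 4 0 0 0]
 [0 0 0 3 5 2 5 6 4 5 5 5 5 6 5 4 6 6 3 7 3 0 0 0]
 [0 0 0 2 5 2 5 6 5 6 6 5 4 7 6 5 6 5 3 4 3 0 0 0]
 [0 0 0 1 5 3 6 6 8 5 5 6 6 5 4 6 6 7 3 5 3 0 0 0]
 [0 0 0 2 6 4 5 7 5 7 5 4 6 5 6 4 5 6 2 4 3 0 0 0]
 [0 0 0 2 3 1 8 5 6 5 5 5 6 5 6 7 7 4 4 4 1 0 0 0]
 [0 0 0 0 0 3 5 5 2 5 6 6 3 5 3 6 4 6 3 1 0 0 0 0]
 [0 0 0 0 0 2 3 2 0 1 0 0 0 0 1 0 2 4 2 0 0 0 0 0]
 [0 0 0 0 0 0 0 2 0 0 0 0 0 0 0 0 0 1 0 0 0 0 0 0]
 [0 0 0 0 0 0 0 0 0 0 0 0 0 0 0 0 0 0 0 0 0 0 0 0]]
0.058 286
[[0 0 0 0 0 0 0 0 0 0 0 0 0 0 0 0 0 0 0 0 0 0 0 0]
 [0 0 0 0 3 5 3 1 5 5 5 4 4 5 4 4 1 4 3 4 0 0 0 0]
 [0 0 1 6 5 2 3 2 3 1 3 3 3 1 5 2 1 2 4 7 6 2 0 0]
 [
[... 1742 characters left out ...]
1 4 5 2 3 6 7 4 1 0 0]
 [0 0 1 4 3 0 0 0 0 0 0 0 0 0 0 0 0 0 0 7 7 1 0 0]
 [0 0 1 6 4 0 0 0 0 0 0 0 0 0 0 0 0 0 0 2 3 0 0 0]
 [0 0 0 0 0 0 0 0 0 0 0 0 0 0 0 0 0 0 0 0 0 0 0 0]
 [0 0 0 0 0 0 0 0 0 0 0 0 0 0 0 0 0 0 0 0 0 0 0 0]
 [0 0 0 0 0 0 0 0 0 0 0 0 0 0 0 0 0 0 0 0 0 0 0 0]
 [0 0 0 0 0 0 0 0 0 0 0 0 0 0 0 0 0 0 0 0 0 0 0 0]
 [0 0 0 0 0 0 0 0 0 0 0 0 0 0 0 0 0 0 0 0 0 0 0 0]
 [0 0 0 0 0 0 0 0 0 0 0 0 0 0 0 0 0 0 0 0 0 0 0 0]
 [0 0 1 3 3 0 0 0 0 0 0 0 0 0 0 0 0 0 0 5 6 1 0 0]
 [0 0 1 2 4 0 0 0 0 0 0 0 0 0 0 0 0 0 1 4 7 2 0 0]
 [0 0 1 8 3 0 0 1 0 0 0 0 0 0 0 0 0 0 0 2 3 0 0 0]
 [0 0 0 0 5 3 3 1 0 0 0 0 0 0 0 0 0 0 1 0 0 0 0 0]
 [0 0 0 0 0 0 0 0 0 0 0 0 0 0 0 1 0 0 0 1 1 0 0 0]]
(616, 392, 3)
```

View pics/rect.png

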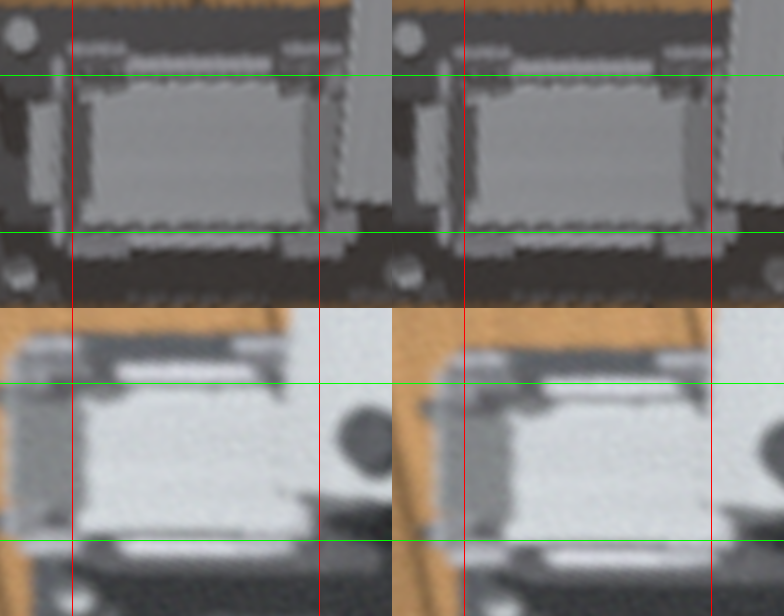

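The top view gives the mouth centre within about 1 mm of my guess, in both x and y. Next I pick up the solid plate and bring it over the mouth for a check.

```bash
cat >> h.py <<'E'
MOUTH=np.array([.504,-.0617]); MYAW=np.radians(-12.6+90)
def pick(xy,longyaw):
    y=best([*xy,.1],longyaw+np.pi/2)
    r.grip(.72); r.move_to([*xy,.10],down(y))
    hit=r.line_to([*xy,-.002],vel=.08,contact_N=10); p=r.get_obs()["position"]
    if hit: r.line_to([*xy,p[2]+.0015],vel=.02)
    z0=r.get_obs()["position"][2]
    r.grip(.4,60); r.line_to([*xy,.16],vel=.15)
    print("pick hit",hit,p[2],"gap",r.get_obs()["finger_gap"],r.get_obs()["ft_force"]); return z0
def over(z=.16,off=(0,0)):
    ex=np.array([np.sin(MYAW),-np.cos(MYAW)]); ey=np.array([np.cos(MYAW),np.sin(MYAW)])
    m=MOUTH+off[0]*ex+off[1]*ey
    r.move_to([*m,z],down(best([*m,z],MYAW))); return m
def snap(f,box=(180,320,230,370)):
    c=cam("scene"); a,b,u,v=box; cv2.imwrite(f,cv2.resize(c["img"][a:b,u:v],(600,600),interpolation=cv2.INTER_CUBIC)); return c
E
python3 - <<'E'
from h import *
z0=pick((.4533,.2788),np.radians(7.7)); print("z0",z0)
m=over(.13); r.line_to([*m,.085],vel=.1)
c=snap("pics/held1.png"); np.savez("held1.npz",**{k:c[k] for k in("img","range_z","R","t","K")}); o=r.get_obs(); print(o["time_s"],o["position"],o["finger_gap"],o["q"][5])
E
```

```text
pick hit False -0.0012673245786370413 gap 0.5867764854499629 [ 0.0060076  -0.07479404 -3.95437471]
z0 -0.0012673245786370413
18.7917 [ 0.50443166 -0.0615943   0.08574867] 0.5821884935212571 -1.5396805820278157
```

View pics/held1.png

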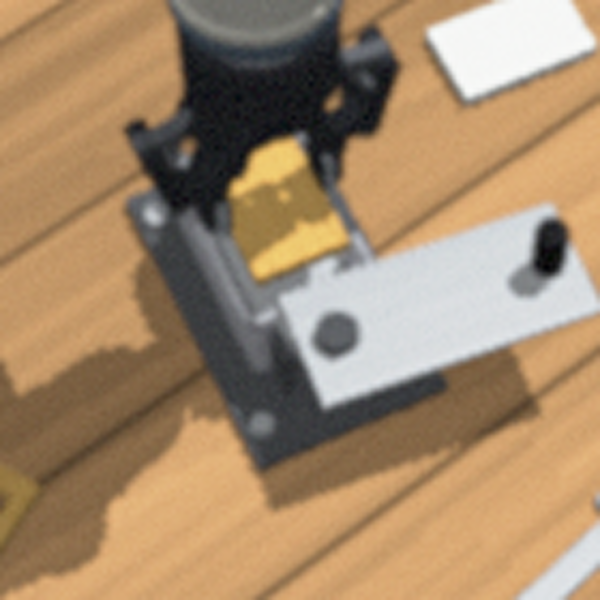

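The held solid plate shows over the mouth; its +x end's top corners are at about crop (250,268) and (348,235). I check that end's offset against the magazine.

Run:
```python
from h import *
c=dict(np.load("held1.npz")); hsv=cv2.cvtColor(c["img"],cv2.COLOR_BGR2HSV)
ex=np.array([np.sin(MYAW),-np.cos(MYAW)]); ey=np.array([np.cos(MYAW),np.sin(MYAW)])
m=cv2.inRange(hsv,(17,105,60),(28,255,255)); m[:200]=0;m[255:]=0;m[:,:278]=0;m[:,320:]=0
k=max(cv2.findContours(m,cv2.RETR_EXTERNAL,cv2.CHAIN_APPROX_NONE)[0],key=cv2.contourArea)
print(cv2.boundingRect(k))
q=k[:,0,:].astype(float)
# bottom-edge silhouette of +x end, at plate underside z=.087
L=np.array([((ray(c,p,.087)[:2]-MOUTH)@np.stack([ex,ey],1))*1000 for p in q]); print("lower edge x (med of outer, |y|<18):",np.sort(L[abs(L[:,1])<18][:,0])[-12:].round(1), "y range",L[:,1].min(),L[:,1].max())
for p in((250,268),(348,235)): print(((ray(c,(230+p[0]*140/600,180+p[1]*140/600),.097)[:2]-MOUTH)@np.stack([ex,ey],1)*1000).round(1))
```

```text
(282, 211, 29, 35)
lower edge x (med of outer, |y|<18): [37.2 37.2 37.4 37.6 37.8 38.  38.1 38.2 38.3 38.5 38.7 39.1] y range -24.7924903980873 29.41802189045382
[ 36.1 -26.5]
[40.1 25.7]
```

Measured in the same view, the plate and mouth agree within about 1 mm. I lower it, release and press.

```bash
cat >> h.py <<'E'
def lay(m,zlow):
    for _ in range(1):
        hit=r.line_to([*m,zlow],vel=.04,contact_N=6); o=r.get_obs(); print("lay",hit,np.round(o["position"],4),np.round(o["ft_force"],1))
    return hit
def let_go(m):
    r.grip(.72); z=r.get_obs()["position"][2]; r.line_to([*m,z+.06],vel=.12)
def press(m,z=.038):
    r.grip(0.,30); p=r.get_obs()["position"]
    if p[2]<.09: r.line_to([*m,.09],vel=.15)
    hit=r.line_to([*m,.045],vel=.05,contact_N=4); o=r.get_obs(); print("touch",hit,o["position"][2],o["ft_force"][2])
    r.line_to([*m,z],vel=.02); o=r.get_obs(); print("pressed",o["position"],np.round(o["ft_force"],1))
    r.sleep(.2); r.line_to([*m,.12],vel=.15); print("F",r.get_obs()["ft_force"])
E
python3 - <<'E'
from h import *
ex=np.array([np.sin(MYAW),-np.cos(MYAW)]); m=MOUTH+.0005*ex
h=lay(m,.045); print(r.get_obs()["finger_gap"])
c=snap("pics/laid1.png"); print(r.get_obs()["time_s"])
E
```

```text
lay True [ 0.5037 -0.0616  0.0482] [-0.2 -0.8  2.2]
0.5849444798120227
19.6833
```

Run:
```python
from h import *
ex=np.array([np.sin(MYAW),-np.cos(MYAW)]); m=MOUTH+.0005*ex
let_go(m); r.grip(0.,30)
c=snap("pics/laid1b.png"); W=cloud(c); ey=np.array([np.cos(MYAW),np.sin(MYAW)])
hsv=cv2.cvtColor(c["img"],cv2.COLOR_BGR2HSV); b=cv2.inRange(hsv,(17,105,60),(28,255,255))>0
L=(W[...,:2]-m)@np.stack([ex,ey],1); s=b&(abs(L[...,0])<.05)&(abs(L[...,1])<.04)&(W[...,2]>.03)&(W[...,2]<.08)
A=np.c_[L[s],np.ones(s.sum())]; print(s.sum(),np.linalg.lstsq(A,W[s][:,2],rcond=None)[0],np.percentile(L[s],[2,98],axis=0))
print(r.get_obs()["time_s"])
```

```text
577 [0.006453   0.00255654 0.05852744] [[-0.04154066 -0.02615316]
 [ 0.03381805  0.02271929]]
21.2667
```

View pics/laid1b.png

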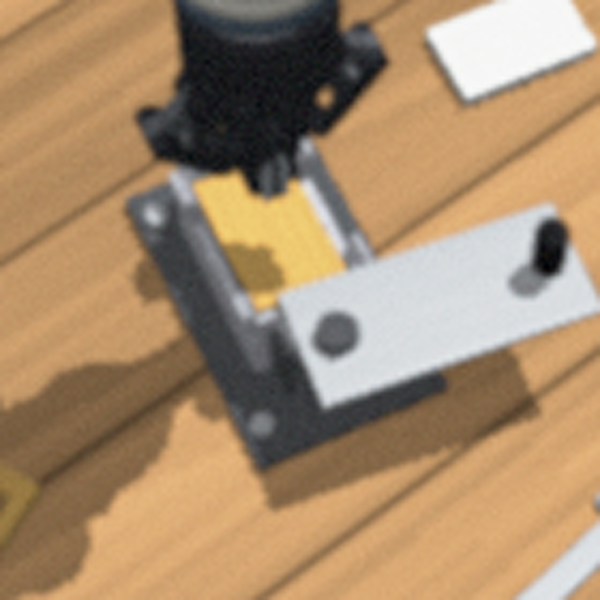

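The plate lies level in the mouth (crop 195–345, 175–305; slope below 0.01, top at 58 mm). Now I press it.

```bash
cat >> h.py <<'E'
def level(n,m):
    c=cam(n); W=cloud(c); ex=np.array([np.sin(MYAW),-np.cos(MYAW)]); ey=np.array([np.cos(MYAW),np.sin(MYAW)])
    b=cv2.inRange(cv2.cvtColor(c["img"],cv2.COLOR_BGR2HSV),(17,105,60),(28,255,255))>0
    L=(W[...,:2]-m)@np.stack([ex,ey],1); s=b&(abs(L[...,0])<.05)&(abs(L[...,1])<.04)&(W[...,2]>.03)&(W[...,2]<.08)
    print(n,s.sum(),np.linalg.lstsq(np.c_[L[s],np.ones(s.sum())],W[s][:,2],rcond=None)[0].round(4),np.percentile(L[s],[2,98],axis=0).round(4).tolist()); return c
E
python3 - <<'E'
from h import *
ex=np.array([np.sin(MYAW),-np.cos(MYAW)]); m=MOUTH+.0005*ex
press(m); level("scene",m); print(r.get_obs()["time_s"])
E
```

```text
touch True 0.052223809987355055 1.2371710334523498
pressed [ 0.50419317 -0.06175967  0.03882878] [-3.5  1.1  6.7]
F [-0.80562897  0.23562919 -0.49740031]
scene 548 [-0.004  -0.0231  0.0429] [[-0.0389, -0.024], [0.0262, 0.0238]]
24.3
```

The top face now sits at about 43–44 mm and is level, so the solid plate is caught. Now the pierced plate.

Run:
```python
from h import *
ex=np.array([np.sin(MYAW),-np.cos(MYAW)])
pick((.4988,-.2717),np.radians(21.6))
m=over(.13,(.0005,0)); r.line_to([*m,.085],vel=.1); r.sleep(.1)
c=snap("pics/held2.png"); 
lay(m,.045); o=r.get_obs(); print(o["time_s"],o["finger_gap"])
```

```text
pick hit False -0.0012073648833239511 gap 0.5872289590151515 [ 0.24735355 -0.5152103  -2.95317816]
lay True [ 0.5049 -0.0619  0.0706] [-0.2  0.8  5.5]
32.8583 0.587522588417397
```

View pics/held2.png

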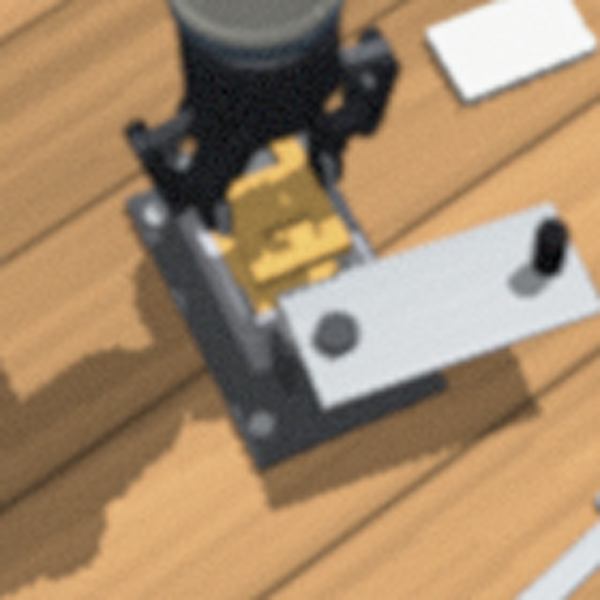

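Run:
```python
from h import *
ex=np.array([np.sin(MYAW),-np.cos(MYAW)]); ey=np.array([np.cos(MYAW),np.sin(MYAW)]); m=MOUTH
print(r.get_obs()["ft_force"],r.get_obs()["ft_torque"])
c=snap("pics/stuck.png"); W=cloud(c)
d=dict(np.load("held1.npz")); 
b=cv2.inRange(cv2.cvtColor(c["img"],cv2.COLOR_BGR2HSV),(17,105,60),(28,255,255))>0
L=(W[...,:2]-m)@np.stack([ex,ey],1)*1000; s=b&(abs(L[...,0])<55)&(abs(L[...,1])<40)&(W[...,2]>.066)&(W[...,2]<.1)
print(s.sum(),np.linalg.lstsq(np.c_[L[s],np.ones(s.sum())],W[s][:,2]*1000,rcond=None)[0].round(3),np.percentile(L[s],[1,5,50,95,99],axis=0).round(1).tolist())
W1=cloud(d); b=cv2.inRange(cv2.cvtColor(d["img"],cv2.COLOR_BGR2HSV),(17,105,60),(28,255,255))>0
L=(W1[...,:2]-m)@np.stack([ex,ey],1)*1000; s=b&(abs(L[...,0])<55)&(abs(L[...,1])<40)&(W1[...,2]>.075)&(W1[...,2]<.11)
print("held1",s.sum(),np.linalg.lstsq(np.c_[L[s],np.ones(s.sum())],W1[s][:,2]*1000,rcond=None)[0].round(3),np.percentile(L[s],[1,5,50,95,99],axis=0).round(1).tolist())
```

```text
[-0.16242211  0.82283533  5.511773  ] [-0.17815298 -0.20165686  0.05732958]
529 [2.0000e-02 3.2000e-02 8.0645e+01] [[-23.3, -27.9], [-14.2, -25.5], [13.5, 1.1], [42.8, 22.6], [44.0, 23.6]]
held1 579 [2.0000e-03 2.3000e-02 9.5083e+01] [[-24.9, -25.7], [-20.5, -22.4], [12.3, 1.8], [39.9, 22.6], [42.0, 24.2]]
```

View pics/stuck.png

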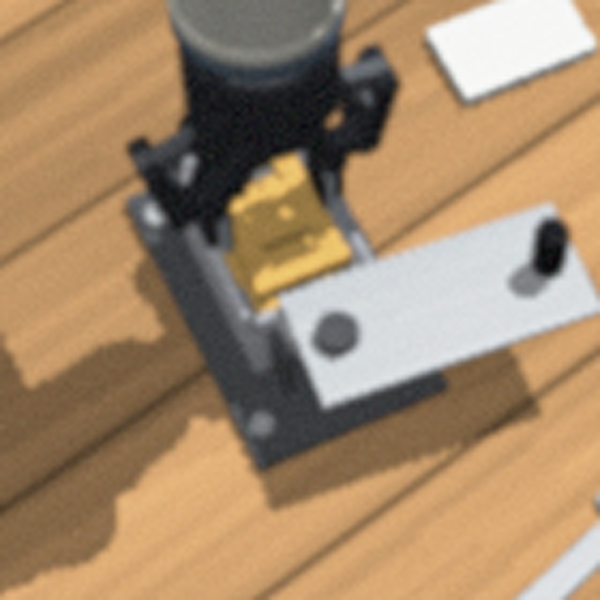

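The held pierced plate sits about 2.5 mm farther toward +x than the solid one did, and its +x end has met an upper edge. I lift it, shift it back and retry.

Run:
```python
from h import *
ex=np.array([np.sin(MYAW),-np.cos(MYAW)]); ey=np.array([np.cos(MYAW),np.sin(MYAW)])
p=r.get_obs()["position"]; r.line_to([p[0],p[1],.083],vel=.1)
m=MOUTH-.0023*ex; r.line_to([*m,.083],vel=.05); r.sleep(.2)
f=r.get_obs()["ft_force"]; print(np.round(f,2))
h=lay(m,.047); o=r.get_obs(); print(o["time_s"],o["finger_gap"],o["ft_torque"])
```

```text
[ 0.27  0.18 -2.84]
lay True [ 0.5016 -0.0611  0.0502] [ 2.  -0.3  1.3]
34.4 0.584133131059481 [ 0.01102903 -0.27170954 -0.00355535]
```

Run:
```python
from h import *
ex=np.array([np.sin(MYAW),-np.cos(MYAW)])
p=r.get_obs()["position"]; let_go(p[:2]); r.grip(0.,30); level("scene",MOUTH)
print(r.get_obs()["time_s"])
```

```text
scene 623 [ 0.0385 -0.0563  0.0582] [[-0.0409, -0.027], [0.0353, 0.0225]]
35.9833
```

Run:
```python
from h import *
ex=np.array([np.sin(MYAW),-np.cos(MYAW)])
r.line_to([*MOUTH,.10],vel=.15); press(MOUTH)
r.set_joints([-1.29,.091,1.231,0,1.82,-.057])
level("top",MOUTH); c=level("scene",MOUTH); t=cam("top")["img"]
A=cv2.resize(t[195:315,270:390],(400,400),interpolation=cv2.INTER_CUBIC);B=cv2.resize(c["img"][190:300,245:355],(400,400),interpolation=cv2.INTER_CUBIC)
cv2.imwrite("pics/end.png",np.hstack([A,B])); print(r.get_obs()["time_s"])
```

```text
touch True 0.05815687143488392 0.4196964359883186
pressed [ 0.50457577 -0.06182375  0.03915279] [-1.5  0.4  6.9]
F [-0.29106333  0.35339659 -0.51841311]
top 716 [-0.0044  0.0144  0.0421] [[-0.0382, -0.0252], [0.0359, 0.0234]]
scene 571 [ 0.0151 -0.0222  0.0415] [[-0.0395, -0.0238], [0.0259, 0.0242]]
41.65
```

View pics/end.png

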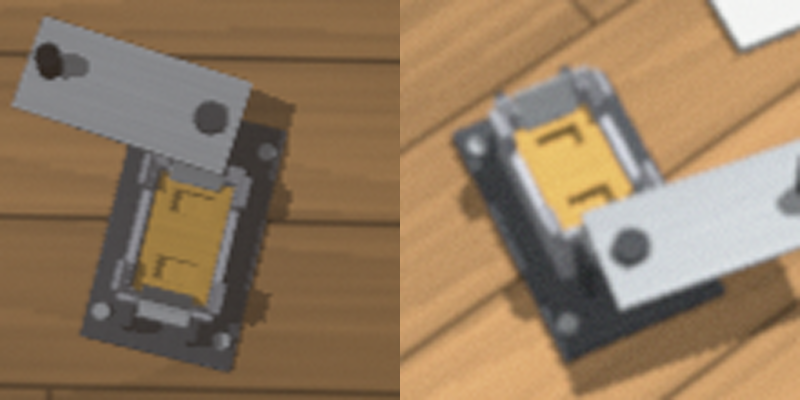

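Both plates are under the catches: the pierced top face reads 42 mm, averaged over the windows, and is level in both views. The press force of 6.9 N matches the spring force less the two plates' weight. The cover is open, so I hand in.

```bash
python3 -c "
from rig import r
r.close_job()"
```

```text
the job is handed in; nothing more can be done
```

I swung the cover aside, pressed the solid plate under both catches, then pressed the pierced plate in on top of it. I handed the job in at about 42 s of the 72 s; no verdict came back.

**Last checks:**
- **Plates:** The top face measured about 42 mm in both cameras, against an expected 44 mm. The windows pull that average down. It was level within about 0.03 rad, and the catches showed over the plate where they were visible.
- **Press force:** The final press read 6.9 N, which fits two plates on the follower. I did not measure the follower's travel directly.
- **Cover:** It was still wide open. The commanded swing was 1.74 rad less some play; I did not measure its final angle.
- **Bystanders:** The arm stayed clear of them, but I did not re-measure their positions.

**What disagreed:**
- **First try with the pierced plate:** It stopped about 20 mm too high because it was held some 2.5 mm too far toward +x. I lifted it, shifted it back and it went in.
- **Cameras:** The two views differed by about 2–3 mm on the mouth's position. I used the top view for the lengthwise position and compared held plates with the mouth within one view.

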